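Seat a sheet-metal housing against the fence and clamp it with the handwheel

TASK

Slide the open aluminium housing along the bed of the clamping fixture, away from the robot, until its far end sits flat against the steel fence. Then, by pushing the black handwheel round clockwise (it takes more than one full turn), close the moving jaw until the housing is firmly pinched between the two jaws; its walls are thin, so stop as soon as the wheel turns clearly stiffer and do not crush it. Drive the jaw with the wheel only, and leave the tape roll, the flange and the red bin where they are.

Things in the scene. Friction and masses are not known exactly. Their poses are not given: they have to be found in the camera images.
- base: grey fixture base plate fixed on the bench, 130 mm (x) by 370 mm (y, from -170 to +200), 15 mm thick; its top is the bed. Origin at bench level under the clamping area; x points away from the robot, y along the jaw travel towards the handwheel, z up. A gearbox 56 x 50 mm, top 58 mm above the bench, stands under the wheel at y = +140 mm
- fence (a point): top centre of the inner (robot-side) face of the steel fence on the far side of the bed: 8 mm thick, 25 mm high above the bed, 180 mm long along base y. The face lies at base x = +45 mm, this point at base y = -60 mm, 40 mm above the bench
- jaw_slot (a point): point on the bed, 15 mm above the bench, at base x = 0, y = -101 mm: the middle of where the fixed jaw may be bolted. The fixed jaw, steel, 80 mm (x) by 22 mm (y) by 45 mm high with a foot behind it, stands at up to 10 mm to either side of this point along base y, differently each time; its place is not given
- jaw: steel moving jaw, 80 mm (base x) by 23 mm (y) by 45 mm high, 1 mm above the bed. Origin at its underside; axes as the base; its gripping face, a pressure plate that gives up to 4 mm on stiff springs (about 30 N per mm), lies at y = -10 mm from the origin. The wheel moves it towards the fixed jaw (to -y) by 8 mm per rad, 50 mm per turn
- housing: loose open-topped box of aluminium sheet, 60 mm (its x) by 40 mm (its y) by 45 mm high, walls 4 mm, about 0.2 kg, standing on the bed (15 mm above the bench) between the jaws. Origin at the centre of its underside; z up. Seated on the fence its origin lies at base x = +15 mm. It is to be pinched across its 40 mm width
- handwheel (a joint): angle of the handwheel in rad, grows as it is turned clockwise seen from above, which closes the jaw; starts between 0 and 0.6. It stays where it is left and needs about 0.2 N m to turn (about 4 N at mid spoke) while the jaw runs free, more once the jaw presses on the housing
- wheel_hub (a point): centre of the black handwheel on its vertical axis, level with the rim's top, 86 mm above the bench. Wheel 180 mm over the rim, rim bar 16 mm thick (inner radius 74), hub radius 18 mm, three flat spokes 14 mm wide, 12 mm high, 120 degrees apart, tops 2 mm below the rim's top; fingers can dip into the open windows between them (28 mm below rim top is the gearbox)
- spoke (a point): point on the top face of one of the three spokes, 46 mm from the wheel's axis; it turns with the wheel (the other two spokes lie at 120 and 240 degrees from it)
- tape_roll: roll of tape lying flat, 100 mm across, 24 mm high, loose bystander; origin at the centre of its underside
- flange: small round steel flange with a stub, 70 mm across, 31 mm high, loose bystander; origin at the centre of its underside
- parts_bin: empty red plastic bin, 130 x 100 x 60 mm high, loose bystander; origin at the centre of its underside
Not all that is in view belongs to the job. Leave any brown look-alike of the housing alone.

How it is judged:
By the outcome, as a careful person would: the job done as asked, in the order asked, and still so for the second after the job is handed in, with the robot touching nothing.
It also fails if it takes over 72 s, if anything falls off the work surface, if the arm or the gripper's body presses on something with over 40 N, if the wrist force passes 120 N, or if a joint passes its speed limit or range.

ROBOT

A 7-joint arm with a two-finger parallel gripper is mounted at the origin on the work surface. World frame = base frame: x ahead of the robot, y to its left, z up, the work surface at z = 0. Lengths are in mm, angles in rad, forces in N, time in s.
With the tool pointing down it reaches from about 400 to 875 mm from the base axis. Payload 4.4 kg.
Tool frame: the origin (TCP) lies on the centre line of the jaws, within the pads' length; the fingertips stand 19 mm ahead of it and the grasp point (between the pads) is the TCP; z points along the fingers, y is the line along which they close (so a half turn about z gives the same grasp; the last joint's range is limited). The gripper opens to 85 mm and grips with 20 to 120 N. Pads are 22 mm wide; open, the fingers measure 114 mm over their backs; the gripper's body (76 mm by 85 mm) begins 54 mm behind the grasp point. The pads swing forward as they close: fully open they stand 13 mm farther back than shut.
Start: joints at [-1.358, 0.628, 0.038, 1.517, -0.027, 0.996, -0.02], TCP at [178.857, 624.922, 250.313] pointing down, gripper open.
Joint ranges: [-3.06, 3.06], [-0.37, 2.12], [-1.25, 1.32], [0.18, 2.47], [-1.1, 4.24], [0.23, 1.98], [-2.94, 2.94]. Speed limits (rad/s): [2.57, 2.57, 3.14, 3.14, 3.14, 3.14, 3.14].

INTERFACE

Orientations are given as [roll, pitch, yaw] about the fixed x, y, z axes, in that order (R = Rz(yaw) Ry(pitch) Rx(roll)).
In Python, from cell import ctrl, viewer, silhouettes gives the robot as it stands.
- The arm moves only by the shell command python3 -m creep 'ROWS'. ROWS is JSON, a list of rows, each an object with "jaw": the gripper command: -1 is shut, 1 is fully open, values between are in proportion; "xyz": the shift along the tool's x, y, z in mm, a list of three; "angular": the turn, a rotation vector about the tool's x, y, z in rad, a list of three. In form: [{"jaw": jaw, "xyz": [tx, ty, tz], "angular": [rx, ry, rz]}, ...]. A call has 1 to 12 rows; each row is the pose to reach, as a shift and turn from the pose commanded when the call began, along the tool's axes at that moment; what a row does not reach only later rows make up. A row lasts 1/8 s, in which the tool goes at most 62.5 mm and 10.7 degrees, less where a joint would pass 70% of its speed; a pose out of reach is approached as far as the arm can. A call with a gripper value outside its range is refused whole. The fingers move at their own pace and stop on an object; the grip force is fixed at half the most. Time passes only in rows, so rows that repeat a pose let the fingers close. It gives the time, the measured TCP pose, the force, the opening and the grip force at its end, in the units of the state.
- ctrl.read_state(): the state, without advancing time (a new reading comes with each control period).
- viewer.get_image(name): name is "scene" or "top"; returns (picture, depth): 480x640x3 uint8, red, green, blue; 480x640 float32, mm along the optical axis (not along the pixel's ray), 0 where there is no reading.
- viewer.camera_model(name): a dict with "fx", "fy", "cx", "cy" (pixels), "T" (4x4, takes a point from camera to world coordinates). Camera axes: x right, y down, z forward; pixel columns grow to the right and rows downward; lengths in mm; the calibration is good to about 2 mm. A picture is of the moment at which its call begins. camera_model takes no time and is no camera call.
- ctrl.finish_job(): hands the job in; it is judged then, once.
Trained networks look in the newest picture that a camera, given by its name, has taken for a name from the list of things; names that differ only in an ending like _2 or _b are one class to them, and where a whole thing is asked for, a point or a joint stands for the part that bears it (a point fixed in the world has none). Each returns a list of dicts, best first, with "score" (0 to 1); they miss things now and then, are a little off and sometimes report something else, mostly with a low value. They report only what shows in the picture. A call takes as long as a camera call. They do not tell look-alikes from the thing itself.
- silhouettes(camera, target): "pixels" (480x640 bool, what is visible of it) and "xy" ([column, row] in pixels, amid what is visible of it).
The state is a dict: "clock": time; "qpos": joint angles; "qd": joint speeds; "tau": joint torques, N m; "eef_pos": TCP position; "tool_rot": TCP orientation; "force": force on the tool from outside, world axes, zero at the start; "torque": the same for the moment, N m; "width": finger opening in mm; "gripper_force": force on a finger pad.
Only numpy, scipy, OpenCV 4.12 (cv2) and the standard library are available. Lean on these libraries where they do the work, as an engineer would, in place of code of your own. Each camera call takes 0.05 s, during which the arm holds its last target. There are 200 camera calls.

## Working session

There is one attempt and no reset: what is moved stays moved. The work goes in short steps, Python scripts to look and compute and a shell command to move; the robot and the scene stay as the last step left them, time stands still between calls to the robot, and variables do not carry over. Pictures are saved under pics/ and viewed, at most 10 in all, crops included, and the job is handed in when it is done.

```bash
mkdir -p pics; ls
cat > h.py <<'E'
import numpy as np, cv2
from cell import ctrl, viewer, silhouettes
def pts(cam,depth,mask=None):
    m=viewer.camera_model(cam);T=np.array(m["T"])
    v,u=np.nonzero((depth>0)&(mask if mask is not None else True))
    d=depth[v,u]
    P=np.c_[(u-m["cx"])/m["fx"]*d,(v-m["cy"])/m["fy"]*d,d,np.ones(len(d))]@T.T
    return P[:,:3],u,v
def proj(cam,p):
    m=viewer.camera_model(cam);q=np.linalg.inv(np.array(m["T"]))@np.r_[p,1]
    return q[0]/q[2]*m["fx"]+m["cx"],q[1]/q[2]*m["fy"]+m["cy"]
E
python3 - <<'E'
from h import *
s=ctrl.read_state();print({k:np.round(v,3).tolist() for k,v in s.items()})
for c in("top","scene"):
    im,d=viewer.get_image(c);cv2.imwrite(f"pics/{c}0.png",im[:,:,::-1]);np.save(f"{c}0.npy",d)
    print(c,np.round(viewer.camera_model(c)["T"],2).tolist())
    for n in("base","jaw","housing","handwheel","tape_roll","flange","parts_bin"):
        for r in silhouettes(c,n)[:3]:
            P,_,_=pts(c,d,r["pixels"])
            print(c,n,round(r["score"],2),np.round(r["xy"]),r["pixels"].sum(),np.round(np.median(P,0)) if len(P) else None)
E
```

```text
pics
{'clock': 0.0, 'qpos': [-1.358, 0.629, 0.038, 1.518, -0.027, 0.996, -0.02], 'qd': [0.0, 0.0, 0.002, 0.001, 0.0, -0.001, 0.001], 'tau': [0.001, -56.341, 1.227, -19.345, 0.011, 0.01, 0.0], 'eef_pos': [178.694, 624.334, 249.382], 'tool_rot': [-3.14, 0.0, 2.863], 'force': [0.266, -0.13, -0.17], 'torque': [0.054, 0.004, -0.001], 'gripper_force': 0.0, 'width': 85.024}
top [[0.02, -0.99, 0.1, 454.39], [-1.0, -0.02, 0.02, 24.17], [-0.01, -0.1, -0.99, 1272.08], [0.0, 0.0, 0.0, 1.0]]
top base 0.96 [337. 259.] 6549 [517.  13.  18.]
top base 0.44 [376. 265.] 370 [504. -95.  22.]
top jaw 0.77 [344. 255.] 591 [527. -16.  47.]
top jaw 0.61 [310. 257.] 1850 [517.  76.  85.]
top housing 0.97 [349. 316.] 385 [364. -31.   8.]
top housing 0.84 [413. 207.] 436 [ 667. -200.   14.]
top housing 0.77 [387. 320.] 381 [ 367. -138.    7.]
top handwheel 0.8 [312. 260.] 1952 [515.  78.  85.]
top handwheel 0.33 [470. 295.] 565 [ 428. -345.   15.]
top handwheel 0.26 [370. 164.] 523 [767. -62.  24.]
top tape_roll 0.66 [365. 159.] 521 [771. -59.  24.]
top tape_roll 0.49 [311. 259.] 1704 [515.  76.  85.]
top flange 0.95 [469. 296.] 535 [ 428. -344.   15.]
top flange 0.75 [373. 169.] 473 [765. -62.  24.]
top parts_bin 0.58 [168. 259.] 2140 [518. 472.   7.]
scene [[0.63, 0.67, -0.39, 1039.54], [0.77, -0.54, 0.33, -326.9], [0.01, -0.51, -0.86, 1099.97], [0.0, 0.0, 0.0, 1.0]]
scene base 0.93 [280. 252.] 7420 [531.  -1.  18.]
scene jaw 0.81 [274. 249.] 800 [527. -28.  45.]
scene housing 0.95 [244. 264.] 614 [498. -97.  39.]
scene housing 0.94 [234. 213.] 470 [357. -35.  25.]
scene housing 0.85 [198. 236.] 586 [ 368. -140.   27.]
scene tape_roll 0.88 [320. 329.] 921 [765. -66.  22.]
scene flange 0.8 [134. 310.] 712 [ 434. -353.   15.]
scene parts_bin 0.67 [410. 158.] 2213 [511. 469.  25.]
```

Run:
```python
import cv2
a=cv2.imread("pics/top0.png");cv2.imwrite("pics/top0c.png",cv2.resize(a[180:340,250:450],None,fx=4,fy=3.75/1.0*1.0,interpolation=cv2.INTER_CUBIC)[:600])
b=cv2.imread("pics/scene0.png");cv2.imwrite("pics/scene0c.png",cv2.resize(b[160:360,150:416],None,fx=3,fy=3,interpolation=cv2.INTER_CUBIC))
```

```text
(no output)
```

View pics/top0c.png

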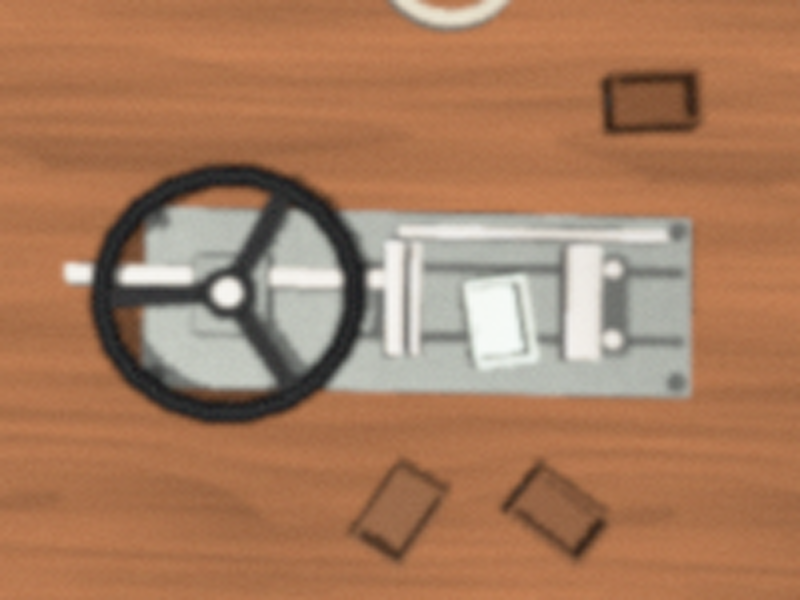

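View pics/scene0c.png

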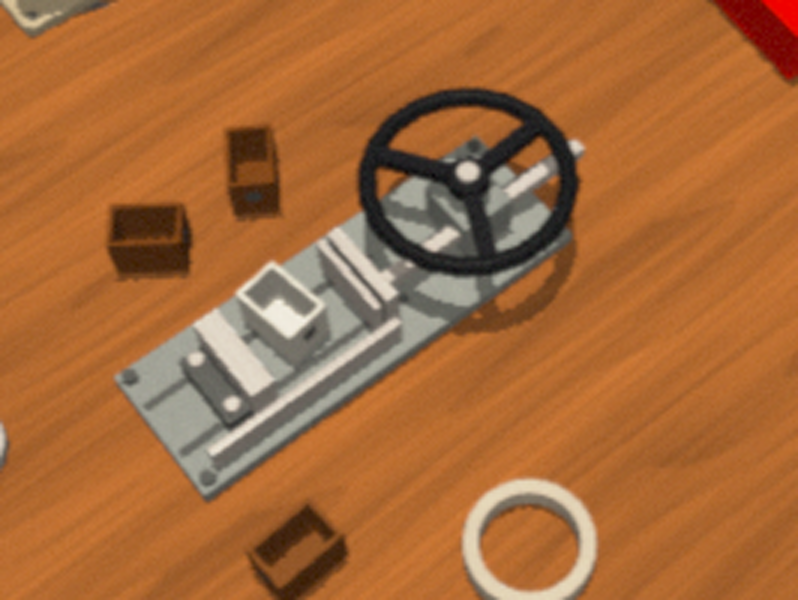

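The top crop shows the silver housing at full-image (375,265), between the fixed jaw (≈396,261) and the moving jaw (≈351,259). Three brown look-alikes lie off the bed at (349,316), (387,320) and (413,207). The silver box on the bed is the one meant, and the scene crop confirms it. Next I'll measure the geometry.

```bash
cat > meas.py <<'E'
from h import *
from scipy.optimize import least_squares
def wheel(P):
    W=P[(P[:,2]>78)&(P[:,2]<95)&(np.hypot(P[:,0]-515,P[:,1]-77)<110)]
    r0=np.hypot(W[:,0]-515,W[:,1]-77);R=W[r0>68]
    f=least_squares(lambda q:np.hypot(R[:,0]-q[0],R[:,1]-q[1])-82,[515,77],loss="soft_l1").x
    r=np.hypot(W[:,0]-f[0],W[:,1]-f[1]);S=W[(r>28)&(r<66)]
    a=np.arctan2(S[:,1]-f[1],S[:,0]-f[0]);ph=np.angle(np.exp(3j*a).mean())/3
    return f,np.degrees(ph)+np.array([0,120,240]),len(R),len(S)
def blobs(P,lo,hi,box):
    m=(P[:,2]>lo)&(P[:,2]<hi)&(P[:,0]>box[0])&(P[:,0]<box[1])&(P[:,1]>box[2])&(P[:,1]<box[3])
    return P[m]
E
python3 - <<'E'
from meas import *
for c in("top","scene"):
    P,_,_=pts(c,np.load(f"{c}0.npy"))
    print(c,"wheel",[np.round(x,1) for x in wheel(P)])
    B=blobs(P,9,20,(420,620,-190,250))
    print("base rect",cv2.minAreaRect(B[:,:2].astype(np.float32)),np.median(B[:,2]))
    F=blobs(P,34,46,(540,600,-160,40));
    if len(F):print("fence",len(F),cv2.minAreaRect(F[:,:2].astype(np.float32)))
    H=blobs(P,48,68,(440,590,-160,10))
    # cluster on 3mm raster
    g=np.zeros((150,170),np.uint8);g[(H[:,0]-440).astype(int),(H[:,1]+160).astype(int)]=1
    g=cv2.morphologyEx(g,cv2.MORPH_CLOSE,np.ones((5,5)))
    n,l=cv2.connectedComponents(g)
    L=l[(H[:,0]-440).astype(int),(H[:,1]+160).astype(int)]
    for i in range(1,n):
        Q=H[L==i]
        if len(Q)>30:print(len(Q),cv2.minAreaRect(Q[:,:2].astype(np.float32)),np.round(np.percentile(Q,[2,98],axis=0),0).tolist())
E
```

```text
top wheel [array([516.7,  82.7]), array([-26.2,  93.8, 213.8]), np.int64(1234), np.int64(244)]
base rect ((517.4962768554688, -23.496444702148438), (129.93409729003906, 332.990234375), 0.13110558688640594) 15.570144566346016
fence 161 ((556.280517578125, -85.80939483642578), (27.213706970214844, 146.49781799316406), 1.2395939826965332)
129 ((502.9252014160156, -93.31254577636719), (60.082454681396484, 40.0549430847168), 8.292471885681152) [[473.0, -115.0, 51.0], [534.0, -70.0, 64.0]]
290 ((516.9873657226562, -147.58642578125), (78.47144317626953, 22.82394027709961), 0.8268816471099854) [[478.0, -159.0, 49.0], [556.0, -137.0, 64.0]]
266 ((516.7994384765625, -30.09659194946289), (78.80125427246094, 23.07590103149414), 0.1170971617102623) [[478.0, -41.0, 52.0], [556.0, -19.0, 66.0]]
scene wheel [array([516.7,  77.6]), array([-26.2,  93.8, 213.8]), np.int64(1214), np.int64(263)]
base rect ((514.8370971679688, -25.3450927734375), (133.2099609375, 329.26348876953125), 0.07484222948551178) 14.810629146396082
fence 269 ((555.9830932617188, -91.19113159179688), (28.01873779296875, 137.17994689941406), 2.088320016860962)
243 ((500.2701110839844, -97.23916625976562), (64.07212829589844, 41.77076721191406), 9.507286071777344) [[470.0, -120.0, 48.0], [532.0, -75.0, 63.0]]
328 ((515.001953125, -34.53377914428711), (24.720661163330078, 82.42095947265625), 89.2918472290039) [[477.0, -46.0, 49.0], [554.0, -23.0, 65.0]]
284 ((515.3233032226562, -149.759521484375), (81.68876647949219, 20.25830841064453), 0.0587756372988224) [[477.0, -160.0, 53.0], [555.0, -141.0, 64.0]]
```

```bash
R='{"jaw":-0.76,"xyz":[-383,-280,20],"angular":[0,0,-0.279]}'; python3 -m creep '[{"jaw":-0.76,"xyz":[-383,-280,20],"angular":[0,0,-0.279]},{"jaw":-0.76,"xyz":[-383,-280,20],"angular":[0,0,-0.279]},{"jaw":-0.76,"xyz":[-383,-280,20],"angular":[0,0,-0.279]},{"jaw":-0.76,"xyz":[-383,-280,20],"angular":[0,0,-0.279]},{"jaw":-0.76,"xyz":[-383,-280,20],"angular":[0,0,-0.279]},{"jaw":-0.76,"xyz":[-383,-280,20],"angular":[0,0,-0.279]},{"jaw":-0.76,"xyz":[-383,-280,20],"angular":[0,0,-0.279]},{"jaw":-0.76,"xyz":[-383,-280,20],"angular":[0,0,-0.279]},{"jaw":-0.76,"xyz":[-383,-280,20],"angular":[0,0,-0.279]}]'
python3 - <<'E'
from meas import *
s=ctrl.read_state();print({k:np.round(s[k],3).tolist() for k in("qpos","eef_pos","tool_rot","clock")})
for c in("top","scene"):
    P,_,_=pts(c,np.load(f"{c}0.npy"))
    B=blobs(P,9,20,(420,620,-290,190))
    B=B[np.abs(B[:,0]-516)<40]
    print(np.percentile(B[:,1],[.1,1,2,99,99.9]))
    Q=blobs(P,20,70,(490,545,-20,60));print("rod z",np.percentile(Q[:,2],[5,50,95]),len(Q))
E
```

```text
clock: 1.92
eef_pos: [472.3, 246.6, 230.3]
tool_rot: [-3.14, 0.001, 3.135]
force: [0.2, 0.7, -0.5]
width: 10.4
gripper_force: 0.0
{'qpos': [-0.516, 0.486, -0.028, 1.867, 0.021, 0.789, 1.009], 'eef_pos': [472.334, 246.613, 230.3], 'tool_rot': [-3.14, 0.001, 3.135], 'clock': 1.925}
[-224.95885756 -224.09756696 -221.89285652  140.27311713  142.76020281]
rod z [27.47501682 43.02152386 49.50500581] 191
[-230.01006539 -229.0423368  -227.7173699   135.11312861  138.1811963 ]
rod z [28.95001618 43.86140509 58.28290421] 267
```

```bash
python3 -m creep '[{"jaw":-0.76,"xyz":[25,-344,60],"angular":[0,0,0]},{"jaw":-0.76,"xyz":[25,-344,60],"angular":[0,0,0]},{"jaw":-0.76,"xyz":[25,-344,60],"angular":[0,0,0]},{"jaw":-0.76,"xyz":[25,-344,60],"angular":[0,0,0]},{"jaw":-0.76,"xyz":[25,-344,60],"angular":[0,0,0]},{"jaw":-0.76,"xyz":[25,-344,60],"angular":[0,0,0]},{"jaw":-0.76,"xyz":[25,-344,110],"angular":[0,0,0]},{"jaw":-0.76,"xyz":[25,-344,150],"angular":[0,0,0]},{"jaw":-0.76,"xyz":[25,-344,187],"angular":[0,0,0]},{"jaw":-0.76,"xyz":[25,-344,187],"angular":[0,0,0]},{"jaw":-0.76,"xyz":[25,-344,187],"angular":[0,0,0]}]'
python3 - <<'E'
from h import *
im,d=viewer.get_image("scene");cv2.imwrite("pics/s1.png",cv2.resize(im[160:360,130:396,::-1],None,fx=3,fy=3,interpolation=cv2.INTER_CUBIC))
E
```

```text
clock: 3.3
eef_pos: [444.9, -92.6, 42.7]
tool_rot: [3.14, -0.001, -3.14]
force: [0.0, -0.9, 1.2]
width: 10.4
gripper_force: 0.0
```

View pics/s1.png

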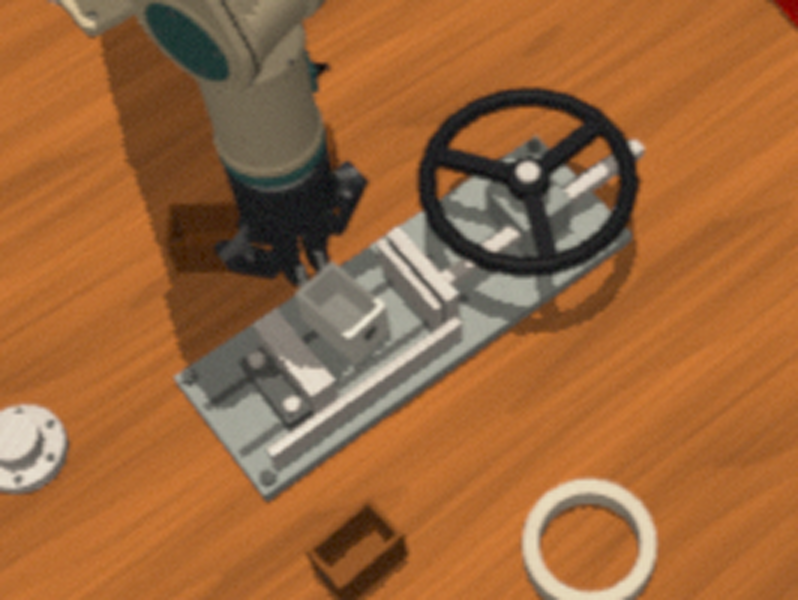

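The fingers stand just behind the housing's near wall (crop ≈ 310,270), clear of everything else. Now I'll push.

```bash
python3 -m creep '[{"jaw":-0.76,"xyz":[0,-2,0],"angular":[0,0,0]},{"jaw":-0.76,"xyz":[-6,-2,0],"angular":[0,0,0]},{"jaw":-0.76,"xyz":[-11,-2,0],"angular":[0,0,0]},{"jaw":-0.76,"xyz":[-15,-2,0],"angular":[0,0,0]},{"jaw":-0.76,"xyz":[-19,-2,0],"angular":[0,0,0]},{"jaw":-0.76,"xyz":[-23,-2,0],"angular":[0,0,0]},{"jaw":-0.76,"xyz":[-27,-2,0],"angular":[0,0,0]},{"jaw":-0.76,"xyz":[-31,-2,0],"angular":[0,0,0]},{"jaw":-0.76,"xyz":[-34,-2,0],"angular":[0,0,0]},{"jaw":-0.76,"xyz":[-37,-2,0],"angular":[0,0,0]},{"jaw":-0.76,"xyz":[-40,-2,0],"angular":[0,0,0]},{"jaw":-0.76,"xyz":[-40,-2,0],"angular":[0,0,0]}]'
```

```text
clock: 4.85
eef_pos: [486.2, -95.7, 43.3]
tool_rot: [3.141, 0.002, -3.142]
force: [-0.6, 0.3, -0.4]
width: 10.4
gripper_force: 0.0
```

```bash
python3 -m creep '[{"jaw":-0.76,"xyz":[-2,0,0],"angular":[0,0,0]},{"jaw":-0.76,"xyz":[-4,0,0],"angular":[0,0,0]},{"jaw":-0.76,"xyz":[-4,0,0],"angular":[0,0,0]}]';python3 -m creep '[{"jaw":-0.76,"xyz":[-1.5,0,0],"angular":[0,0,0]},{"jaw":-0.76,"xyz":[-1.5,0,0],"angular":[0,0,0]}]'
```

```text
clock: 5.22
eef_pos: [488.7, -95.8, 43.2]
tool_rot: [-3.141, -0.001, -3.141]
force: [-3.0, -1.1, 2.4]
width: 10.0
gripper_force: 1.5
clock: 5.48
eef_pos: [488.7, -95.8, 43.2]
tool_rot: [-3.141, -0.004, -3.142]
force: [-6.2, -0.3, 5.8]
width: 10.2
gripper_force: 3.0
```

```bash
python3 -m creep '[{"jaw":-0.76,"xyz":[-3,0,0],"angular":[0,0,0]},{"jaw":-0.76,"xyz":[-3,0,0],"angular":[0,0,0]},{"jaw":-0.76,"xyz":[-3,0,0],"angular":[0,0,0]}]';python3 -m creep '[{"jaw":-0.76,"xyz":[8,0,0],"angular":[0,0,0]},{"jaw":-0.76,"xyz":[40,0,0],"angular":[0,0,0]},{"jaw":-1,"xyz":[40,0,-50],"angular":[0,0,0]},{"jaw":-1,"xyz":[40,0,-107],"angular":[0,0,0]},{"jaw":-1,"xyz":[40,50,-107],"angular":[0,0,0]},{"jaw":-1,"xyz":[40,110,-107],"angular":[0,0,0]},{"jaw":-1,"xyz":[40,170,-107],"angular":[0,0,0]},{"jaw":-1,"xyz":[40,170,-107],"angular":[0,0,0]}]'
python3 - <<'E'
from meas import *
for c in("top","scene"):
    im,d=viewer.get_image(c);P,_,_=pts(c,d)
    print(c,"wheel",[np.round(x,1) for x in wheel(P)])
    H=blobs(P,48,68,(440,590,-134,-52))
    print("housing",len(H),cv2.minAreaRect(H[:,:2].astype(np.float32)))
    F=blobs(P,34,46,(556,585,-160,40));print("fence",np.percentile(F[:,0],[5,50,95]))
    cv2.imwrite(f"pics/{c}2.png",cv2.resize((im[180:340,250:450] if c=="top" else im[180:330,170:370])[:,:,::-1],None,fx=4 if c=="scene" else 3.7,fy=4 if c=="scene" else 3.7,interpolation=cv2.INTER_CUBIC))
E
```

```text
clock: 5.85
eef_pos: [488.7, -95.8, 43.0]
tool_rot: [-3.141, -0.009, 3.142]
force: [-10.4, 0.3, 8.0]
width: 10.4
gripper_force: 5.5
clock: 6.85
eef_pos: [455.1, 81.2, 151.1]
tool_rot: [3.137, 0.005, -3.131]
force: [0.5, -0.4, -0.2]
width: 0.0
gripper_force: 0.0
top wheel [array([515.6,  82.7]), array([-26.2,  93.8, 213.8]), np.int64(807), np.int64(114)]
housing 130 ((532.6807861328125, -97.65550994873047), (60.318450927734375, 39.159549713134766), 0.30750465393066406)
fence [562.02511427 566.16604482 570.12086451]
scene wheel [array([516.9,  77.7]), array([-26.3,  93.7, 213.7]), np.int64(1222), np.int64(265)]
housing 230 ((530.205322265625, -102.41191864013672), (40.952301025390625, 64.3388442993164), 89.46112823486328)
fence [558.95457673 564.64154604 568.06066802]
```

View pics/top2.png

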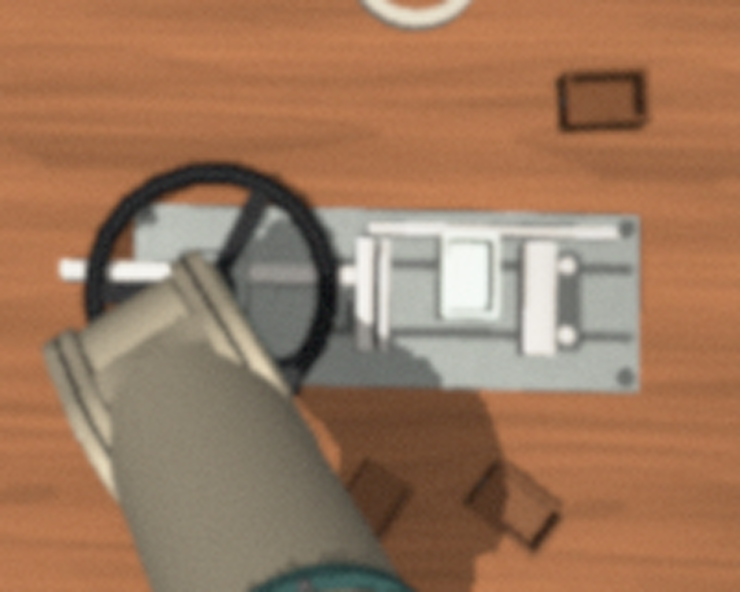

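Picture: the housing lies flat on the fence (crop ≈ 468,275) with yaw about 0.3° and its far end at x≈562. Next I'll put the closed fingers in the wheel window at about 154°, with the hub at (516.5, 80).

```bash
python3 -m creep '[{"jaw":-1,"xyz":[-20,20,0],"angular":[0,0,0]},{"jaw":-1,"xyz":[-20,20,0],"angular":[0,0,0]},{"jaw":-1,"xyz":[-20,20,0],"angular":[0,0,0]},{"jaw":-1,"xyz":[-20,20,0],"angular":[0,0,0]}]'
```

```text
clock: 7.45
eef_pos: [473.1, 92.8, 150.2]
tool_rot: [-3.141, -0.001, 3.14]
force: [-0.0, -0.3, -1.0]
width: -0.1
gripper_force: 0.0
```

```bash
python3 -m creep '[{"jaw":-1,"xyz":[-2,7,0],"angular":[0,0,0]},{"jaw":-1,"xyz":[-2,7,30],"angular":[0,0,0]},{"jaw":-1,"xyz":[-2,7,50],"angular":[0,0,0]},{"jaw":-1,"xyz":[-2,7,64],"angular":[0,0,0]},{"jaw":-1,"xyz":[-2,7,64],"angular":[0,0,0]},{"jaw":-1,"xyz":[-2,7,64],"angular":[0,0,0]}]'
python3 - <<'E'
import numpy as np
# circle positions (tool-axis shift from finger angle 154 deg), r=46
o=np.array([516.5,80.2])
for a0 in (154,):
  p0=o+46*np.array([np.cos(np.radians(a0)),np.sin(np.radians(a0))])
  print("start",p0.round(1))
  for a in range(a0-10,a0-361,-10):
    d=o+46*np.array([np.cos(np.radians(a)),np.sin(np.radians(a))])-p0
    print(a,[float(round(-d[0])),float(round(d[1]))],end=" ")
E
```

```text
clock: 8.2
eef_pos: [475.9, 101.6, 86.8]
tool_rot: [3.141, 0.001, -3.141]
force: [0.1, -0.7, 0.0]
width: -0.2
gripper_force: 0.0
start [475.2 100.4]
144 [-4.0, 7.0] 134 [-9.0, 13.0] 124 [-16.0, 18.0] 114 [-23.0, 22.0] 104 [-30.0, 24.0] 94 [-38.0, 26.0] 84 [-46.0, 26.0] 74 [-54.0, 24.0] 64 [-62.0, 21.0] 54 [-68.0, 17.0] 44 [-74.0, 12.0] 34 [-79.0, 6.0] 24 [-83.0, -1.0] 14 [-86.0, -9.0] 4 [-87.0, -17.0] -6 [-87.0, -25.0] -16 [-86.0, -33.0] -26 [-83.0, -40.0] -36 [-79.0, -47.0] -46 [-73.0, -53.0] -56 [-67.0, -58.0] -66 [-60.0, -62.0] -76 [-52.0, -65.0] -86 [-45.0, -66.0] -96 [-37.0, -66.0] -106 [-29.0, -64.0] -116 [-21.0, -62.0] -126 [-14.0, -57.0] -136 [-8.0, -52.0] -146 [-3.0, -46.0] -156 [1.0, -39.0] -166 [3.0, -31.0] -176 [5.0, -23.0] -186 [4.0, -15.0] -196 [3.0, -7.0] -206 [0.0, 0.0]
```

```bash
python3 -m creep '[{"jaw":-1,"xyz":[-4,7,1],"angular":[0,0,0]},{"jaw":-1,"xyz":[-9,13,1],"angular":[0,0,0]},{"jaw":-1,"xyz":[-16,18,1],"angular":[0,0,0]},{"jaw":-1,"xyz":[-23,22,1],"angular":[0,0,0]},{"jaw":-1,"xyz":[-30,24,1],"angular":[0,0,0]},{"jaw":-1,"xyz":[-38,26,1],"angular":[0,0,0]},{"jaw":-1,"xyz":[-46,26,1],"angular":[0,0,0]},{"jaw":-1,"xyz":[-54,24,1],"angular":[0,0,0]},{"jaw":-1,"xyz":[-62,21,1],"angular":[0,0,0]},{"jaw":-1,"xyz":[-68,17,1],"angular":[0,0,0]},{"jaw":-1,"xyz":[-74,12,1],"angular":[0,0,0]},{"jaw":-1,"xyz":[-79,6,1],"angular":[0,0,0]}]'
python3 - <<'E'
from meas import *
for c in("scene",):
    im,d=viewer.get_image(c);P,_,_=pts(c,d)
    print(c,"wheel",[np.round(x,1) for x in wheel(P)])
    cv2.imwrite("pics/s3.png",cv2.resize(im[150:330,200:420,::-1],None,fx=3,fy=3,interpolation=cv2.INTER_CUBIC))
    H=blobs(P,48,68,(480,555,-72,-20));print("jaw y",np.percentile(H[:,1],[5,50,95]))
    s=ctrl.read_state();print(s["eef_pos"],s["force"])
E
```

```text
clock: 9.7
eef_pos: [552.9, 109.3, 84.8]
tool_rot: [3.14, -0.003, -3.14]
force: [-5.0, 3.6, 0.6]
width: -0.2
gripper_force: 2.1
scene wheel [array([516.5,  78.3]), array([ 10.2, 130.2, 250.2]), np.int64(992), np.int64(251)]
jaw y [-57.49750032 -46.42905493 -35.94934352]
[554.25835984 107.84896218  84.88378157] [-1.10661285  1.67888752  0.60054357]
```

View pics/s3.png

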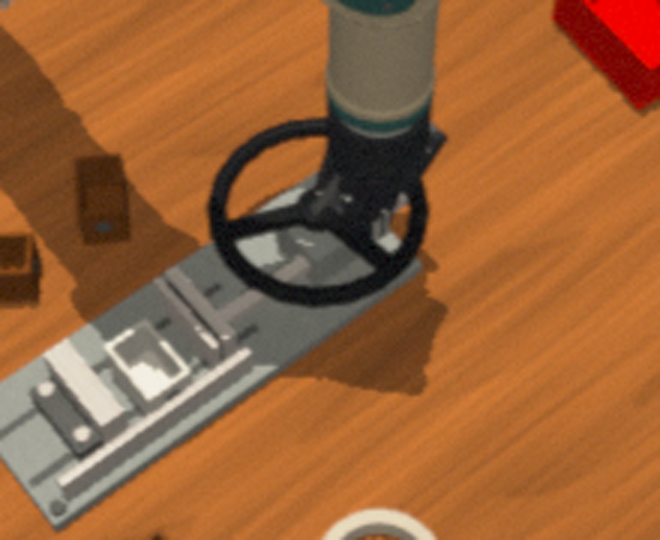

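The finger pushes the spoke at about 36°. The wheel has moved 84° and the jaw about 12 mm, which agrees with 8 mm/rad. I'll carry on.

```bash
python3 -m creep '[{"jaw":-1,"xyz":[-4,-7,0],"angular":[0,0,0]},{"jaw":-1,"xyz":[-7,-15,0],"angular":[0,0,0]},{"jaw":-1,"xyz":[-8,-23,0],"angular":[0,0,0]},{"jaw":-1,"xyz":[-8,-31,0],"angular":[0,0,0]},{"jaw":-1,"xyz":[-7,-39,0],"angular":[0,0,0]},{"jaw":-1,"xyz":[-4,-46,0],"angular":[0,0,0]},{"jaw":-1,"xyz":[0,-53,0],"angular":[0,0,0]},{"jaw":-1,"xyz":[6,-59,0],"angular":[0,0,0]},{"jaw":-1,"xyz":[12,-64,0],"angular":[0,0,0]},{"jaw":-1,"xyz":[19,-68,0],"angular":[0,0,0]},{"jaw":-1,"xyz":[27,-71,0],"angular":[0,0,0]},{"jaw":-1,"xyz":[34,-72,0],"angular":[0,0,0]}]'
cat > look.py <<'E'
from meas import *
import sys
for c in("scene","top"):
    im,d=viewer.get_image(c);P,_,_=pts(c,d)
    print(c,"wheel",[np.round(x,1) for x in wheel(P)])
    if len(sys.argv)>1:
        cv2.imwrite(f"pics/{c}{sys.argv[1]}.png",cv2.resize((im[180:330,170:370] if c=="scene" else im[200:320,310:420])[:,:,::-1],None,fx=4,fy=4,interpolation=cv2.INTER_CUBIC))
    H=blobs(P,48,68,(440,590,-170,0))
    g=np.zeros((150,170),np.uint8);g[(H[:,0]-440).astype(int),(H[:,1]+170).astype(int)]=1
    n,l=cv2.connectedComponents(cv2.morphologyEx(g,cv2.MORPH_CLOSE,np.ones((4,4))))
    L=l[(H[:,0]-440).astype(int),(H[:,1]+170).astype(int)]
    for i in range(1,n):
        Q=H[L==i]
        if len(Q)>40:
            r=cv2.minAreaRect(Q[:,:2].astype(np.float32));print(" ",len(Q),*[np.round(x,1) for x in r])
s=ctrl.read_state();print(s["eef_pos"],s["force"],s["torque"])
E
python3 look.py
```

```text
clock: 11.25
eef_pos: [524.6, 36.9, 86.2]
tool_rot: [3.138, 0.008, -3.141]
force: [5.6, 3.2, -1.0]
width: -0.0
gripper_force: 2.5
scene wheel [array([515.9,  77.3]), array([ 29., 149., 269.]), np.int64(914), np.int64(134)]
  275 [ 517.  -151.2] [79.5 21.3] 0.2
  257 [516.2 -60.9] [22.2 79.1] 89.8
  140 [ 530.8 -101.9] [60.8 40.2] 0.5
top wheel [array([517.3,  81.6]), array([ 15.8, 135.8, 255.8]), np.int64(743), np.int64(86)]
  247 [ 518.3 -146.5] [76.  20.3] 0.1
  59 [533.7 -96.7] [58.1 36.9] 0.1
  83 [537.2 -55.4] [39.9 18.7] 0.2
[522.96149225  36.06118239  86.09575886] [3.37588538 1.04096431 2.20058671] [ 0.28934071 -0.66164327 -0.05355148]
```

```bash
python3 -m creep '[{"jaw":-1,"xyz":[8,0,1],"angular":[0,0,0]},{"jaw":-1,"xyz":[16,2,1],"angular":[0,0,0]},{"jaw":-1,"xyz":[24,4,1],"angular":[0,0,0]},{"jaw":-1,"xyz":[31,9,1],"angular":[0,0,0]},{"jaw":-1,"xyz":[37,14,1],"angular":[0,0,0]},{"jaw":-1,"xyz":[40,17,1],"angular":[0,0,0]},{"jaw":-1,"xyz":[42,20,1],"angular":[0,0,0]},{"jaw":-1,"xyz":[44,24,1],"angular":[0,0,0]},{"jaw":-1,"xyz":[46,27,1],"angular":[0,0,0]},{"jaw":-1,"xyz":[47,31,1],"angular":[0,0,0]},{"jaw":-1,"xyz":[48,35,1],"angular":[0,0,0]},{"jaw":-1,"xyz":[50,43,1],"angular":[0,0,0]}]'
python3 look.py
```

```text
clock: 12.85
eef_pos: [471.2, 74.4, 84.2]
tool_rot: [-3.137, -0.0, 3.137]
force: [2.6, -7.2, -0.4]
width: -0.1
gripper_force: 2.8
scene wheel [array([516. ,  77.8]), array([ 44.9, 164.9, 284.9]), np.int64(990), np.int64(285)]
  293 [ 517.8 -151.1] [21.4 79.5] 90.0
  413 [520.1 -94.5] [82.7 63. ] 0.1
top wheel [array([515.4,  82.6]), array([ 40.2, 160.2, 280.2]), np.int64(765), np.int64(133)]
  246 [ 518.3 -146.3] [76.2 20.1] 0.4
  261 [521.7 -74. ] [81.4 28.9] 0.5
[470.23423043  76.61815302  84.11002366] [ 0.777599   -3.95107281  0.65006352] [-0.81711466 -0.31196112 -0.04576911]
```

```bash
python3 -m creep '[{"jaw":-1,"xyz":[-1,8,0],"angular":[0,0,0]},{"jaw":-1,"xyz":[-2,16,0],"angular":[0,0,0]},{"jaw":-1,"xyz":[-5,23,0],"angular":[0,0,0]},{"jaw":-1,"xyz":[-9,30,0],"angular":[0,0,0]},{"jaw":-1,"xyz":[-14,36,0],"angular":[0,0,0]},{"jaw":-1,"xyz":[-21,41,0],"angular":[0,0,0]},{"jaw":-1,"xyz":[-28,45,0],"angular":[0,0,0]},{"jaw":-1,"xyz":[-35,47,0],"angular":[0,0,0]},{"jaw":-1,"xyz":[-35,47,0],"angular":[0,0,0]}]'
python3 look.py 5
```

```text
clock: 14.08
eef_pos: [502.4, 123.7, 83.2]
tool_rot: [-3.138, -0.007, 3.141]
force: [-4.6, -1.5, -0.3]
width: -0.1
gripper_force: 2.0
scene wheel [array([516.4,  78. ]), array([-37.8,  82.2, 202.2]), np.int64(1070), np.int64(293)]
  711 [ 519.2 -118.1] [85.3 87.7] 0.2
top wheel [array([516.1,  83.7]), array([-39.3,  80.7, 200.7]), np.int64(597), np.int64(82)]
  531 [ 520.6 -113.4] [80.8 85.9] 0.1
[502.44466894 123.99737943  83.30604728] [-5.16299974 -1.96486436 -1.1818364 ] [-0.46552839  0.99411597 -0.0274011 ]
```

View pics/scene5.png

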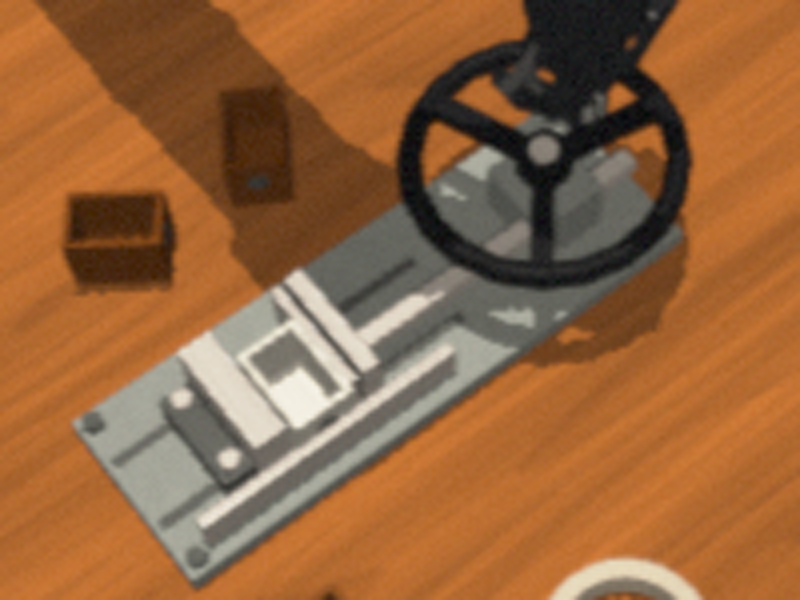

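View pics/top5.png

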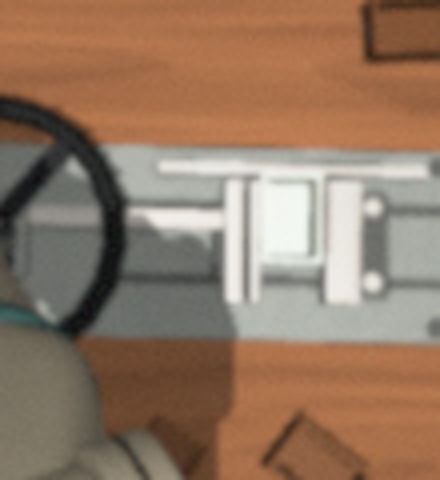

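Both pictures show the housing against the moving jaw and still flat on the fence, with a gap of about 2–3 mm to the fixed jaw (top crop ≈ 325,240). From here I'll take small steps and watch the force.

```bash
python3 -m creep '[{"jaw":-1,"xyz":[-4,1,0],"angular":[0,0,0]},{"jaw":-1,"xyz":[-4,1,0],"angular":[0,0,0]},{"jaw":-1,"xyz":[-4,1,0],"angular":[0,0,0]}]'; python3 -m creep '[{"jaw":-1,"xyz":[-4,1,0],"angular":[0,0,0]},{"jaw":-1,"xyz":[-4,1,0],"angular":[0,0,0]},{"jaw":-1,"xyz":[-4,1,0],"angular":[0,0,0]}]'; python3 -m creep '[{"jaw":-1,"xyz":[-4,0,0],"angular":[0,0,0]},{"jaw":-1,"xyz":[-4,0,0],"angular":[0,0,0]},{"jaw":-1,"xyz":[-4,0,0],"angular":[0,0,0]}]'
```

```text
clock: 14.55
eef_pos: [506.6, 125.2, 83.5]
tool_rot: [-3.139, -0.006, -3.141]
force: [-3.9, -2.4, -0.1]
width: -0.3
gripper_force: 2.0
clock: 14.92
eef_pos: [510.7, 126.6, 83.6]
tool_rot: [-3.14, -0.005, -3.141]
force: [-4.7, -1.6, -1.4]
width: 0.1
gripper_force: 1.9
clock: 15.3
eef_pos: [514.8, 126.9, 83.6]
tool_rot: [-3.14, -0.005, -3.141]
force: [-3.9, -0.9, -0.9]
width: -0.1
gripper_force: 1.9
```

```bash
python3 look.py
```

```text
scene wheel [array([516.5,  77.9]), array([-54.7,  65.3, 185.3]), np.int64(1073), np.int64(302)]
  702 [ 519.2 -119.4] [83.8 85.7] 1.2
top wheel [array([516. ,  83.6]), array([-55.7,  64.3, 184.3]), np.int64(544), np.int64(82)]
  568 [ 520.7 -113.6] [85.8 80.9] 89.8
[514.85137191 126.89694078  83.59867984] [-4.165996   -0.5679425   0.38046707] [-0.25084802  1.07510495 -0.01112245]
```

```bash
python3 -m creep '[{"jaw":-1,"xyz":[-3,0,0],"angular":[0,0,0]},{"jaw":-1,"xyz":[-3,0,0],"angular":[0,0,0]},{"jaw":-1,"xyz":[-3,0,0],"angular":[0,0,0]}]'; python3 -m creep '[{"jaw":-1,"xyz":[-3,-0.5,0],"angular":[0,0,0]},{"jaw":-1,"xyz":[-3,-0.5,0],"angular":[0,0,0]},{"jaw":-1,"xyz":[-3,-0.5,0],"angular":[0,0,0]}]'
```

```text
clock: 15.78
eef_pos: [517.7, 127.0, 83.6]
tool_rot: [-3.14, -0.005, -3.141]
force: [-5.3, -0.9, 0.3]
width: -0.3
gripper_force: 2.1
clock: 16.15
eef_pos: [519.8, 126.5, 83.5]
tool_rot: [-3.14, -0.007, -3.141]
force: [-7.2, -0.8, 0.6]
width: 0.2
gripper_force: 2.8
```

```bash
python3 -m creep '[{"jaw":-1,"xyz":[-3,-0.5,0],"angular":[0,0,0]},{"jaw":-1,"xyz":[-3,-0.5,0],"angular":[0,0,0]},{"jaw":-1,"xyz":[-3,-0.5,0],"angular":[0,0,0]}]'; python3 -m creep '[{"jaw":-1,"xyz":[-2,-0.5,0],"angular":[0,0,0]},{"jaw":-1,"xyz":[-2,-0.5,0],"angular":[0,0,0]},{"jaw":-1,"xyz":[-2,-0.5,0],"angular":[0,0,0]}]'
```

```text
clock: 16.52
eef_pos: [521.3, 126.1, 83.3]
tool_rot: [-3.139, -0.01, -3.141]
force: [-9.4, 0.1, 2.7]
width: -0.2
gripper_force: 3.9
clock: 16.9
eef_pos: [522.2, 125.8, 83.2]
tool_rot: [-3.139, -0.012, -3.14]
force: [-13.0, -0.4, 4.0]
width: -0.1
gripper_force: 4.9
```

```bash
python3 -m creep '[{"jaw":-1,"xyz":[-3,-1,0],"angular":[0,0,0]},{"jaw":-1,"xyz":[-3,-1,0],"angular":[0,0,0]},{"jaw":-1,"xyz":[-3,-1,0],"angular":[0,0,0]},{"jaw":-1,"xyz":[-3,-1,0],"angular":[0,0,0]}]'; python3 look.py
```

```text
clock: 17.4
eef_pos: [524.3, 125.2, 83.1]
tool_rot: [-3.139, -0.013, -3.14]
force: [-12.9, 1.7, 4.9]
width: -0.0
gripper_force: 5.7
scene wheel [array([516.7,  77.9]), array([ 51.6, 171.6, 291.6]), np.int64(1079), np.int64(291)]
  697 [ 519.8 -120.4] [83.1 84.3] 89.5
top wheel [array([516.4,  83.6]), array([ 49.7, 169.7, 289.7]), np.int64(482), np.int64(82)]
  551 [ 520.5 -115.6] [80.8 81.5] 0.3
[524.26414432 125.18871306  83.10152586] [-13.3416731    1.78340556   5.81812661] [ 0.26244254  2.91292138 -0.15997496]
```

The push has gone from 4 N to 13 N, so the wheel is clearly stiffer; that is roughly 40–50 N of pinch. I'll stop here and back off.

```bash
python3 -m creep '[{"jaw":-1,"xyz":[7,0,0],"angular":[0,0,0]},{"jaw":-1,"xyz":[14,0,0],"angular":[0,0,0]},{"jaw":-1,"xyz":[14,0,0],"angular":[0,0,0]},{"jaw":-1,"xyz":[14,0,-50],"angular":[0,0,0]},{"jaw":-1,"xyz":[14,0,-110],"angular":[0,0,0]},{"jaw":-1,"xyz":[14,60,-150],"angular":[0,0,0]},{"jaw":-1,"xyz":[14,120,-170],"angular":[0,0,0]},{"jaw":-1,"xyz":[14,180,-170],"angular":[0,0,0]},{"jaw":-1,"xyz":[14,180,-170],"angular":[0,0,0]},{"jaw":-1,"xyz":[14,180,-170],"angular":[0,0,0]}]'; python3 look.py 6
```

```text
clock: 18.75
eef_pos: [517.7, 304.8, 254.1]
tool_rot: [-3.141, 0.0, -3.141]
force: [-0.6, -1.0, -0.1]
width: -0.1
gripper_force: 0.0
scene wheel [array([516.8,  77.7]), array([ 53.7, 173.7, 293.7]), np.int64(1229), np.int64(274)]
  689 [ 519.  -120.1] [85.4 84. ] 1.0
top wheel [array([516.8,  82.8]), array([ 53.5, 173.5, 293.5]), np.int64(1236), np.int64(250)]
  553 [ 519.6 -115.6] [82.4 82.9] 89.9
[518.17288234 302.6817285  253.93876349] [1.05032551 0.14452652 0.48759386] [-0.03405204 -0.01110371  0.0060153 ]
```

View pics/scene6.png

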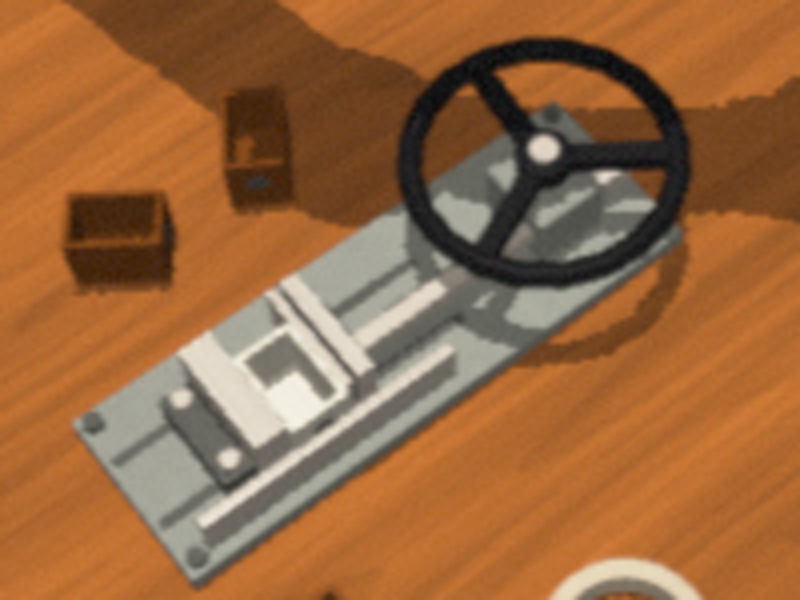

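View pics/top6.png

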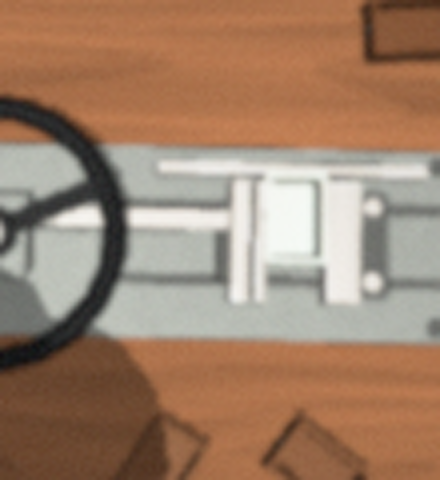

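The pictures show the housing pinched between the jaws (top crop ≈ 290,220), still flat on the fence. The wheel is holding its angle at about 400° of turn, and the arm is clear. Handing in.

```bash
python3 -c "
from cell import ctrl
print(ctrl.finish_job())"
```

```text
the job is handed in; nothing more can be done
None
```

The job is handed in: the housing sits flat on the fence and is pinched between the jaws at an estimated 35–50 N, after about 400° of clockwise wheel turn, stopped when the push force rose from 4 N to 13 N.

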